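# Hang the slide carrier on the drain stand

## Task

The stained slides have had their last rinse: lift the slide carrier out of its dish by its folded wire bail and hang it on the drain stand to drip dry over the pan. The bail wire has to go in from the open front of the twin hook, under both upper jaws, and drop down into both throats, so that the carrier hangs freely and at rest. Keep the carrier roughly level all the way, lower it gently until the hooks carry it before you let go, and leave the three dropper bottles standing where they are.

Things in the scene. Friction and masses are not known exactly. Their poses are not given: they have to be found in the camera images.
- bail_grip (a point): Centre of the black grip sleeve (10 mm thick, 34 mm long) in the middle of the bail's crossbar; y runs along the crossbar, z points away from the bail's hinge. The bail is 5 mm round steel wire: crossbar straight for 82 mm, two legs 94 mm apart, crossbar axis 75 mm from the hinge axis. Bare wire each side of the sleeve goes into the hooks.
- carrier_mid (a point): Steel carrier holding nine glass slides on edge, 80 x 85 x 49 mm, 210 to 320 g with its bail. The point is its centre, 15 mm above its underside; z up, y along the bail's hinge axis, which lies 31 mm above this point. The carrier swings freely about that hinge, so it hangs level from the bail, and sways if carried fast. It sits in the dish with about 6 mm play in x and 5 mm in y.
- bail (a joint): Angle of the bail about its hinge, rad: 0 stands straight up, positive leans to the carrier's -x side (towards the robot), limits -1.1 and 1.1. It swings freely and falls to a limit when not held; it starts near 1.1, its crossbar 34 mm above and 67 mm in front of the hinge.
- stand: Fixed steel stand; origin on the desk straight below the throats; open front -x, z up. Two parallel 3 mm hook plates, inner faces at y = +-24 mm. Each: lip (x -30 to -5 mm), mouth 14 mm high over it, throat 10 mm wide (x -5 to 5) going 12 mm below the lip, jaw above the mouth reaching to x -19, flat top 24 mm above the lip; cross plate at x 65. Pan 14 mm high (x -90 to 60), post at x 85.
- collar (a point): Black thumbscrew collar on the stand's post, 167 mm above the desk. The hooks sit on a rod that telescopes in the post and is clamped firmly here at any height: the top of the lips lies 244 to 270 mm above the desk. This height is not measured: find it by eye, or by touch, for instance by lowering the bail's bare wire on to the flat jaw tops.
- dish: The white rectangular staining dish the carrier sits in, fixed, 100 x 104 x 40 mm (two 7 mm finger ledges at the ends in y), walls and floor 4 mm. Origin at the centre of its underside.
- spare_dish: A second, empty dish of the same shape and size, fixed; not needed. Origin at the centre of its underside.
- stain_violet: Dropper bottle, 32 mm across, 99 mm high, violet stain, black cap; standing loose behind the dishes. Origin at the centre of its underside. Leave it alone.
- stain_blue_b: Dropper bottle, 32 mm across, 99 mm high, blue stain, white cap; standing loose behind the dishes. Origin at the centre of its underside. Leave it alone.
- iodine: Dropper bottle, 32 mm across, 99 mm high, brown, black cap; standing loose behind the dishes. Origin at the centre of its underside. Leave it alone.

How it is judged:
On the way:
1. the carrier has been lifted clear of its dish, roughly level (height (world z) of carrier_mid above 0.075 m and angle between carrier_mid's own z axis and vertical below 0.4 rad), for 0.2 s.
At the end, for the whole second after the job is handed in: The bail's crossbar lies in both throats: grip centre within 5 mm (stand's x) and 12 mm (y) of the middle, 232 to 265 mm high, so not on the jaws, parallel to stand's y within 0.1 rad; the stand bears the carrier (over 1 N), which hangs upright within 0.2 rad, slower than 60 mm/s (x of bail_grip in the frame of stand between -0.005 and 0.005 m and y of bail_grip in the frame of stand between -0.012 and 0.012 m and height (world z) of bail_grip between 0.232 and 0.265 m and angle between the y axis of bail_grip and the y axis of stand, either way round below 0.1 rad and angle between carrier_mid's own z axis and vertical below 0.2 rad and linear speed of carrier below 0.06 m/s and contact force between carrier and stand above 1 N); the robot touches nothing.
It fails at once if the carrier is tipped more than 45 degrees, so that slides would slip out (angle between carrier_mid's own z axis and vertical above 0.785 rad).
It fails at once if the carrier or its bail is pressed against the stand with more than 40 N (contact force between carrier and stand above 40 N).
It fails at once if a dropper bottle is moved more than 20 mm (distance of any of stain_violet, stain_blue_b, iodine from where it was at the start of the episode above 0.02 m).
It fails at once if the carrier is dropped: out of the fingers and faster than 0.35 m/s (contact force between the fingers and carrier below 0.05 N and linear speed of carrier above 0.35 m/s).
It also fails if it takes over 72 s, if anything falls off the work surface, if the arm or the gripper's body presses on something with over 40 N, if the wrist force passes 120 N, or if a joint passes its speed limit or range.

## Robot

A 7-joint arm with a two-finger parallel gripper is mounted at the origin on a cart in front of the work surface, level with it; the furniture and walls round the work are solid. World frame = base frame: x ahead of the robot, y to its left, z up, the work surface at z = 0. Lengths are in m, angles in rad, forces in N, time in s.
With the tool pointing down it reaches from about 0.425 to 0.825 m from the base axis. Payload 3.6 kg.
Tool frame: the origin (TCP) lies midway between the tips of the shut fingers; the grasp point (between the pads) lies 19 mm behind it; z points along the fingers, y is the line along which they close (so a half turn about z gives the same grasp; the last joint's range is limited). The gripper opens to 93 mm and grips with 3 to 60 N. Pads are 15 mm wide; open, the fingers measure 128 mm over their backs; the gripper's body (75 mm by 188 mm) begins 65 mm behind the grasp point.
Start: joints at [-1.244, 0.615, -0.013, 1.423, 0.008, 1.103, -0.04], TCP at [0.225, 0.61, 0.188] pointing down, gripper open.
Joint ranges: [-3.12, 3.12], [-0.3, 2.06], [-1.34, 1.32], [0.26, 2.42], [-1.36, 4.5], [0.01, 1.98], [-2.84, 2.84]. Speed limits (rad/s): [2.79, 2.79, 3.14, 3.14, 3.14, 3.14, 3.14].

## Interface

Orientations are given as a rotation vector (axis times angle).
In Python, from plant import observe, cams, workorder gives the robot as it stands. The module is installed in compiled form; this text tells all that it offers.
- The arm moves only by the tool apply_moves, never from a script. Its argument "steps" is a list that holds one entry, the list of rows, each a list of 7 numbers: the shift along the tool's x, y, z in mm, then the turn, a rotation vector about the tool's x, y, z in rad, then the finger opening in mm, from 0 to 93. A call has 1 to 20 rows; each row is the pose to reach, as a shift and turn from the pose commanded when the call began, along the tool's axes at that moment; what a row does not reach only later rows make up. A row lasts 1/12 s, in which the tool goes at most 41.7 mm and 7.16 degrees, less where a joint would pass 70% of its speed; a pose out of reach is approached as far as the arm can. A call with a gripper value outside its range is refused whole. The fingers move at their own pace and stop on an object; "newtons" is the grip in N (left out, the last holds). Time passes only in rows, so rows that repeat a pose let the fingers close. It gives the time, the measured TCP pose, the force, the opening and the grip force at its end, in the units of the state.
- observe(): the state, without advancing time (a new reading comes with each control period).
- cams.snapshot(name): name is "scene" or "top" or "wrist"; returns a dict with "color" (384x512x3 uint8, red, green, blue), "range_z" (384x512 float32, m along the optical axis (not along the pixel's ray), 0 where there is no reading), "fov_y" (degrees; the focal length in pixels is half the picture's height over the tangent of half this angle, whatever the lens; pixels are square), "cx", "cy" (the principal point, pixels), "camera_from_world" (4x4, takes a point from world to camera coordinates). Camera axes: x right, y down, z forward; pixel columns grow to the right and rows downward; lengths in m; the calibration is good to about 2 mm. The wrist camera is an equidistant fisheye: a pixel r from the principal point sees the ray r / f radians off the axis. A picture is of the moment at which its call begins.
- workorder.hand_in(): hands the job in; it is judged then, once.
The state is a dict: "clock": time; "qpos": joint angles; "qvel": joint speeds; "tau": joint torques, N m; "ee_pos": TCP position; "ee_rot": TCP orientation; "ft_force": force on the tool from outside, world axes, zero at the start; "wrist_torque": the same for the moment, N m; "width": opening from 0.0 (shut) to 1.0 (fully open); "grip_force": force on a finger pad.
Only numpy, scipy, OpenCV 4.12 (cv2) and the standard library are available. Lean on these libraries where they do the work, as an engineer would, in place of code of your own. Each camera call takes 0.05 s, during which the arm holds its last target. There are 200 camera calls.

## Working session

There is one attempt and no reset: what is moved stays moved. The work goes in short steps, Python scripts to look and compute and a tool call to move; the robot and the scene stay as the last step left them, time stands still between calls to the robot, and variables do not carry over. Pictures are saved under pics/ and viewed, at most 10 in all, crops included, and the job is handed in when it is done.

Besides the shell and the picture viewer there is one more tool, called after ">>>" as name(argument=value, ...) on one line, values as JSON. apply_moves: Moves the arm, as the interface text tells. Its arguments: {"type":"object","properties":{"steps":{"type":"array"},"newtons":{"type":"number"}},"required":["steps"]}

```bash
mkdir -p pics
cat > h.py <<'E'
import numpy as np, cv2
from plant import observe, cams, workorder
def snap(n):
    s=cams.snapshot(n); s['f']=s['color'].shape[0]/2/np.tan(np.radians(s['fov_y'])/2); return s
def save(s,p,box=None,k=1):
    c=s['color'][:,:,::-1]
    if box: c=c[box[1]:box[3],box[0]:box[2]]
    cv2.imwrite(p,cv2.resize(c,None,fx=k,fy=k,interpolation=cv2.INTER_CUBIC))
def rays(s,uv,fish=False):
    uv=np.atleast_2d(uv).astype(float); d=uv-[s['cx'],s['cy']]
    if fish:
        r=np.linalg.norm(d,axis=1)+1e-9; t=r/s['f']
        v=np.c_[d/r[:,None]*np.sin(t)[:,None],np.cos(t)]
    else: v=np.c_[d/s['f'],np.ones(len(d))]
    T=np.linalg.inv(s['camera_from_world'])
    return T[:3,3], v@T[:3,:3].T
def onplane(s,uv,z,fish=False):
    o,v=rays(s,uv,fish); return o+v*((z-o[2])/v[:,2])[:,None]
def cloud(s,fish=False):
    h,w=s['range_z'].shape; u,v=np.meshgrid(np.arange(w),np.arange(h)); uv=np.c_[u.ravel(),v.ravel()]
    o,r=rays(s,uv,fish); T=s['camera_from_world'][:3,:3]
    zc=(r@T.T)[:,2]; P=o+r*(s['range_z'].ravel()/zc)[:,None]
    P[s['range_z'].ravel()==0]=np.nan
    return P.reshape(h,w,3)
E
python3 - <<'E'
from h import *
o=observe();print(o)
a=snap('scene');b=snap('top')
for s in(a,b):print(s['f'],np.linalg.inv(s['camera_from_world'])[:3,3], (s['range_z']>0).mean())
c=np.vstack([a['color'],b['color']])[:,:,::-1]
cv2.imwrite('pics/a.png',cv2.resize(np.hstack([a['color'],b['color']])[:,:,::-1],(800,300),interpolation=cv2.INTER_AREA))
save(a,'pics/s.png',None,1.5);save(b,'pics/t.png',None,1.5)
E
```

```text
{'clock': 0.0, 'qpos': array([-1.24444853,  0.61589955, -0.01259517,  1.42488736,  0.00807586,
        1.10337528, -0.04040535]), 'qvel': array([-1.89579303e-04,  1.54513584e-03,  2.90203261e-04, -1.88832079e-04,
        7.06528462e-04,  4.79999833e-04,  8.19762381e-05]), 'tau': array([ 4.44441303e-04, -4.58941448e+01,  2.09200401e-01, -1.65735894e+01,
       -6.10800739e-02,  2.07582372e-02,  2.34324507e-04]), 'ee_pos': array([0.22432081, 0.60914891, 0.1866979 ]), 'ee_rot': array([-0.55125696, -3.0924244 ,  0.0039032 ]), 'ft_force': array([-0.95903139, -0.90484791, -0.06903777]), 'wrist_torque': array([-0.05275949, -0.01293575,  0.00382606]), 'grip_force': 0.0, 'width': 0.9988819142854006}
406.50907198963256 [ 0.13408314 -0.29263932  0.76336873] 0.996002197265625
380.7238836353754 [ 0.45347971 -0.00968693  0.94706323] 0.9959513346354166
```

View pics/s.png

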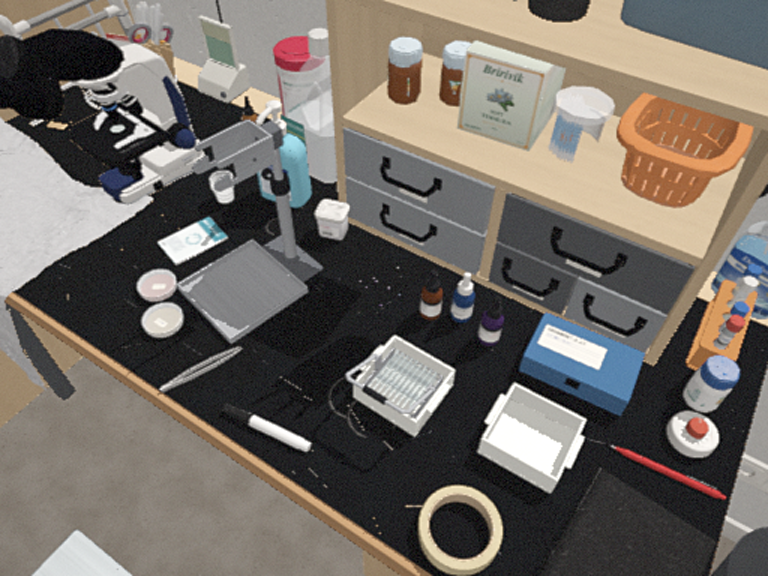

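View pics/t.png

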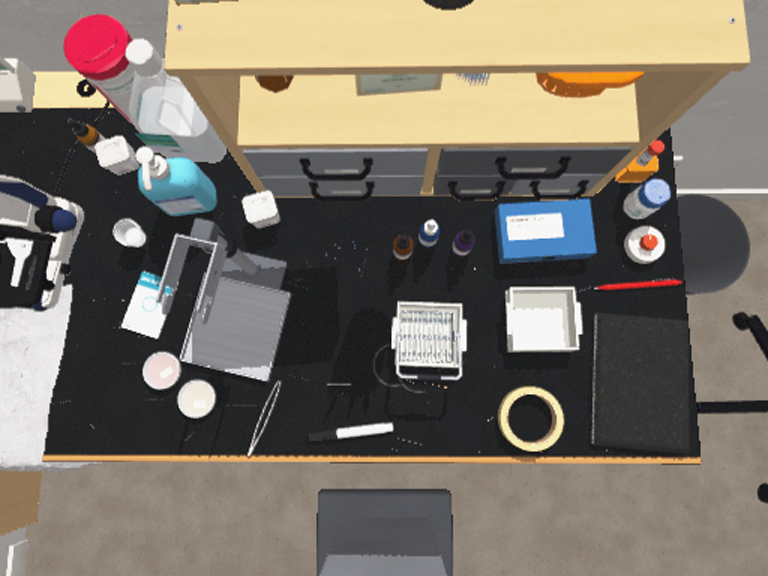

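The scene view shows the carrier dish at about (400,385) with the bail leaning to the front left. The stand's hooks are at (240,145) and the bottles at (430,300), (462,298) and (490,325). The top view shows the dish at (430,340) and the hooks around (200,270), with the front facing down the picture.

Run:
```python
from h import *
a=snap('scene');b=snap('top')
def xy(P,m): 
    q=P[m]; return q[~np.isnan(q[:,0])]
for n,s in(('scene',a),('top',b)):
    P=cloud(s);z=P[...,2]
    vv,uu=np.indices(z.shape)
    hsv=cv2.cvtColor(s['color'],cv2.COLOR_RGB2HSV)
    print(n)
    # dish region rim
    reg=(abs(P[...,0]-0.47)<.12)&(abs(P[...,1]+.07)<.1)
    q=xy(P,reg&(z>.03)&(z<.1)); 
    q2=q[(q[:,2]>.036)&(q[:,2]<.044)]
    print(' rim-z pts',len(q2),q2.min(0),q2.max(0),cv2.minAreaRect(q2[:,:2].astype(np.float32)))
    q3=q[q[:,2]>.058];print(' high',len(q3),q3.mean(0),q3.min(0),q3.max(0))
    # stand
    st=(P[...,1]>.12)&(P[...,1]<.5)&(P[...,0]>.35)&(P[...,0]<.75)&(hsv[...,1]<60)
    pan=xy(P,st&(z>.008)&(z<.02)&(hsv[...,2]>60)); print(' pan',len(pan),pan.mean(0),cv2.minAreaRect(pan[:,:2].astype(np.float32)))
    hk=xy(P,st&(z>.2)&(z<.35)); print(' hook',len(hk),hk.min(0),hk.max(0),np.percentile(hk[:,2],[5,25,50,75,95]),cv2.minAreaRect(hk[:,:2].astype(np.float32)))
    for lo,hi in((.02,.12),):
        bt=xy(P,(abs(P[...,0]-.63)<.08)&(P[...,1]<.05)&(P[...,1]>-.2)&(z>.06)&(z<.12)); print(' bottles',bt.min(0),bt.max(0))
save(a,'pics/b.png',(100,60,320,300),2.5)
```

```text
scene
 rim-z pts 441 [ 0.48045951 -0.1352289   0.03604722] [ 0.58411217 -0.01677884  0.04343527] ((0.532053530216217, -0.0753609836101532), (0.11847831308841705, 0.10123947262763977), 88.01273345947266)
 high 270 [ 0.47441332 -0.07411989  0.08131679] [ 0.45835824 -0.12220059  0.05838535] [ 0.52404667 -0.02291404  0.09157409]
 pan 2048 [0.5223125  0.27917001 0.013311  ] ((0.5496741533279419, 0.29081666469573975), (0.27762994170188904, 0.39605575799942017), 89.49686431884766)
 hook 1668 [0.52626819 0.19486448 0.20004936] [0.7380558  0.32448663 0.27859104] [0.23437611 0.24503124 0.25687244 0.2696461  0.27643172] ((0.6380584239959717, 0.24861876666545868), (0.23243197798728943, 0.09485282748937607), 14.987716674804688)
 bottles [ 0.66498614 -0.14627946  0.06032004] [ 0.70912021 -0.02569305  0.10146266]
top
 rim-z pts 358 [ 0.48097044 -0.13430593  0.03610248] [ 0.58378951 -0.01706302  0.04384322] ((0.531773030757904, -0.07520176470279694), (0.11745121330022812, 0.100286103785038), 87.81892395019531)
 high 225 [ 0.47550928 -0.07247118  0.08041109] [ 0.45969564 -0.1214753   0.05826804] [ 0.52181735 -0.02332851  0.0934085 ]
 pan 1908 [0.51521591 0.29232137 0.01353994] ((0.5350748896598816, 0.28701251745224), (0.3825588524341583, 0.28310278058052063), 6.063726425170898)
 hook 1322 [0.52777329 0.19652856 0.20039723] [0.73858856 0.32380224 0.27841377] [0.23446073 0.24684408 0.26219775 0.27050501 0.27648346] ((0.6388635635375977, 0.24998435378074646), (0.23051150143146515, 0.09335923194885254), 15.49222183227539)
 bottles [ 0.66462959 -0.1447501   0.06000743] [ 0.7054611  -0.02447962  0.10096601]
```

View pics/b.png

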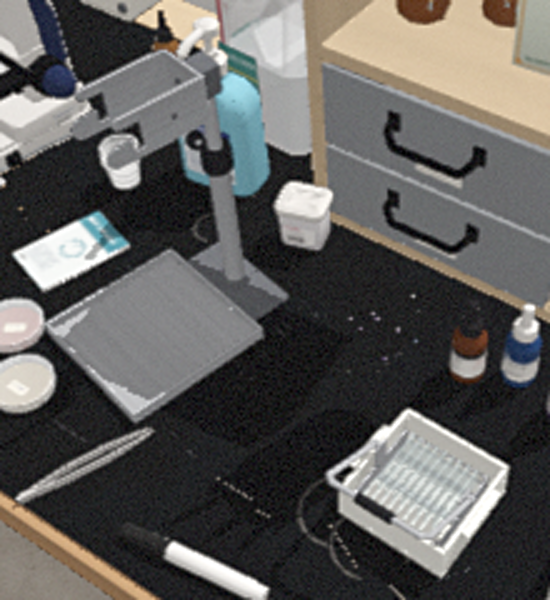

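Run:
```python
from h import *
for n in('scene','top'):
    s=snap(n);P=cloud(s);z=P[...,2];hsv=cv2.cvtColor(s['color'],cv2.COLOR_RGB2HSV)
    print(n)
    m=(abs(P[...,0]-.465)<.02)&(abs(P[...,1]+.073)<.06)&(z>.076)&(z<.1)
    q=P[m]; print('bar',len(q),q.mean(0),q.min(0),q.max(0),np.percentile(q[:,2],[10,50,90]))
    vx,vy,x0,y0=cv2.fitLine(q[:,:2].astype(np.float32),cv2.DIST_HUBER,0,.01,.01).ravel();print(' line',vx,vy,x0,y0,'x at y=-.073',x0+vx/vy*(-.073-y0))
    k=m&(hsv[...,2]<60); q=P[k]; print('sleeve',len(q),q.mean(0),q.min(0),q.max(0))
    m=(P[...,1]>.15)&(P[...,1]<.36)&(P[...,0]>.5)&(P[...,0]<.75)&(z>.225)&(z<.3)
    q=P[m];r=cv2.minAreaRect(q[:,:2].astype(np.float32));print('box',cv2.boxPoints(r))
    t=P[m&(z>.272)];print('top',len(t),np.percentile(t[:,2],[5,25,50,75,95]),t.min(0),t.max(0))
    # per-plate: coords in stand frame, yaw guess
    R=lambda th:np.array([[np.cos(th),np.sin(th)],[-np.sin(th),np.cos(th)]])
    best=min((( lambda e:np.sum(np.minimum(abs(e-np.median(e[e>np.median(e)])),abs(e-np.median(e[e<=np.median(e)])))))((t[:,:2]@R(np.radians(d)).T)[:,1]),d) for d in np.arange(-25,26,.5))
    print('yaw',best)
    e=t[:,:2]@R(np.radians(best[1])).T; print(np.histogram(e[:,1],20)); print('x',np.percentile(e[:,0],[0,2,50,98,100]))
    d=q[:,:2]@R(np.radians(best[1])).T; print('all lo x',np.percentile(d[:,0],[0,1,2]),'y',np.percentile(d[:,1],[1,99]))
```

```text
scene
bar 203 [ 0.46502793 -0.07370146  0.086113  ] [ 0.45809254 -0.12137094  0.07637531] [ 0.48374326 -0.0233232   0.0921464 ] [0.08270162 0.08665635 0.08911791]
 line 0.05730785 0.9983566 0.46331644 -0.07317567 x at y=-.073 0.4633265
sleeve 59 [ 0.46206969 -0.07160226  0.08822527] [ 0.45913456 -0.08634746  0.08460205] [ 0.4657341  -0.05602422  0.0921464 ]
box [[0.5270063  0.2163616 ]
 [0.6477675  0.18692167]
 [0.6616574  0.24389736]
 [0.54089624 0.2733373 ]]
top 275 [0.27243552 0.27396996 0.2755141  0.27661585 0.27757151] [0.53949314 0.19634766 0.27202719] [0.63293039 0.26726952 0.27925849]
yaw (np.float64(0.8198847224362324), np.float64(-13.5))
(array([77, 40,  5,  2,  4,  2,  1,  2,  4,  1,  2,  5,  2,  4,  1,  3,  2,
       17, 75, 26]), array([0.33420555, 0.33708986, 0.33997417, 0.34285848, 0.34574278,
       0.34862709, 0.3515114 , 0.35439571, 0.35728001, 0.36016432,
       0.36304863, 0.36593294, 0.36881724, 0.37170155, 0.37458586,
       0.37747017, 0.38035447, 0.38323878, 0.38612309, 0.38900739,
       0.3918917 ]))
x [0.47333235 0.47521556 0.519802   0.55896132 0.56030678]
[... 542 characters left out ...]
81 [0.27265596 0.27466911 0.27568896 0.27653909 0.27774579] [0.53745609 0.19675994 0.27205458] [0.63955327 0.26754632 0.27942154]
yaw (np.float64(0.8912045230997431), np.float64(-13.5))
(array([85, 29,  3,  3,  3,  2,  3,  5,  1,  2,  5,  2,  4,  2,  3,  4,  3,
        2, 74, 46]), array([0.33511159, 0.33790487, 0.34069815, 0.34349143, 0.34628471,
       0.34907799, 0.35187127, 0.35466455, 0.35745783, 0.36025111,
       0.36304439, 0.36583767, 0.36863095, 0.37142423, 0.37421752,
       0.3770108 , 0.37980408, 0.38259736, 0.38539064, 0.38818392,
       0.3909772 ]))
x [0.47178644 0.47405544 0.52391349 0.55823327 0.5700665 ]
all lo x [0.4610184  0.46435961 0.46674907] y [0.33519379 0.38962766]
```

```bash
cat >> h.py <<'E'
from scipy.spatial.transform import Rotation as Ro
def rel(p0,r0,p,yaw):
    """shift (mm) and turn in tool axes from pose (p0,r0) to TCP p, tool straight down with tool y at world yaw (rad)"""
    R0=Ro.from_rotvec(r0); y=np.array([np.cos(yaw),np.sin(yaw),0]); z=np.array([0,0,-1.]); R=Ro.from_matrix(np.c_[np.cross(y,z),y,z])
    return np.round(R0.inv().apply(np.array(p)-p0)*1000,1),np.round((R0.inv()*R).as_rotvec(),3)
E
python3 - <<'E'
from h import *
p0=[.225,.61,.188];r0=observe()['ee_rot']
y=np.radians(-3)
for p,w in(([.225,.61,.32],1.22),([.42,.25,.32],.55),([.463,-.072,.2],y)):print(rel(p0,r0,p,w))
E
```

```text
(array([ 0.00e+00, -1.00e-01, -1.32e+02]), array([-0.001, -0.   , -0.002]))
(array([-307.4, -270.6, -131.8]), array([-0.001,  0.   ,  0.668]))
(array([-459. , -557.8,  -11.5]), array([-1.00e-03,  1.00e-03,  1.27e+00]))
```

>>> apply_moves(steps=[[[0,0,-40,0,0,0,93],[0,0,-80,0,0,0,93],[0,0,-120,0,0,0,50],[-15,-14,-132,0,0,0.04,50],[-45,-40,-132,0,0,0.1,50],[-75,-66,-132,0,0,0.16,50],[-105,-92,-132,0,0,0.23,50],[-135,-119,-132,0,0,0.29,50],[-165,-145,-132,0,0,0.36,50],[-195,-172,-132,0,0,0.42,50],[-225,-198,-132,0,0,0.49,50],[-255,-225,-132,0,0,0.55,50],[-282,-248,-132,0,0,0.61,50],[-307,-271,-132,0,0,0.67,50],[-325,-306,-120,0,0,0.75,50],[-343,-341,-105,0,0,0.83,50],[-361,-376,-90,0,0,0.91,50],[-379,-411,-75,0,0,0.99,50],[-397,-446,-60,0,0,1.07,50],[-415,-481,-45,0,0,1.14,50]]])

```text
clock: 1.97
ee_pos: [0.4475, 0.0156, 0.2334]
ee_rot: [2.136, 2.303, 0.002]
ft_force: [1.1, -0.5, -0.7]
width: 0.538
grip_force: 0.0
```

>>> apply_moves(steps=[[[-16,-27,10,0,0,0.05,50],[-30,-52,22,0,0,0.09,50],[-44,-77,34,0,0,0.13,50],[-44,-77,34,0,0,0.13,50],[-44,-77,34,0,0,0.13,50],[-44,-77,34,0,0,0.13,50]]])

```text
clock: 2.47
ee_pos: [0.3754, -0.0322, 0.2002]
ee_rot: [2.277, 2.163, 0.003]
ft_force: [-1.0, 0.3, 0.0]
width: 0.536
grip_force: 0.0
```

Run:
```python
from h import *
s=snap('wrist');save(s,'pics/w.png',None,1.2)
P=cloud(s,True);z=P[...,2];hsv=cv2.cvtColor(s['color'],cv2.COLOR_RGB2HSV)
print(s['f'],s['cx'],s['cy'],np.linalg.inv(s['camera_from_world'])[:3,3])
m=(abs(P[...,0]-.465)<.02)&(abs(P[...,1]+.073)<.06)&(z>.07)&(z<.1)
q=P[m];print(len(q),q.min(0),q.max(0))
if len(q)>20:
    print(cv2.fitLine(q[:,:2].astype(np.float32),cv2.DIST_HUBER,0,.01,.01).ravel())
    d=P[m&(hsv[...,2]<60)];print('sleeve',len(d),d.mean(0),d.min(0),d.max(0))
o=observe();print(rel(o['ee_pos'],o['ee_rot'],[.463,-.072,.13],np.radians(-3)))
```

```text
297.3186396354542 256.95517100129797 193.04134635863045 [0.37821895 0.03724932 0.39702723]
485 [ 0.45838241 -0.11981185  0.0738051 ] [ 0.48362852 -0.02170626  0.09062568]
[ 0.06484457  0.99789536  0.46485886 -0.0533665 ]
sleeve 217 [ 0.46201721 -0.07018998  0.08763606] [ 0.45844063 -0.09826889  0.08184627] [ 0.4671274  -0.05342691  0.09062568]
(array([-35.5,  88.9,  70.5]), array([ 0.002, -0.   ,  0.002]))
```

View pics/w.png

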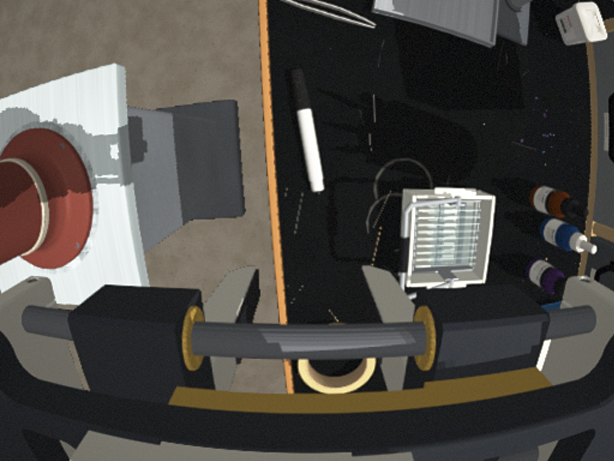

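The wrist view shows the carrier's bail at about (405,245), left of the dish, with the fingers open short of it. The sleeve measures about (0.4625, -0.071, 0.084).

>>> apply_moves(steps=[[[-12,30,0,0,0,0,50],[-24,60,20,0,0,0,50],[-36,88,50,0,0,0,50],[-36,88,80,0,0,0,50],[-36,88,105,0,0,0,50],[-36,88,125,0,0,0,50],[-36,88,136,0,0,0,50],[-36,88,136,0,0,0,50],[-36,88,136,0,0,0,50],[-36,88,136,0,0,0,50]]], newtons=12)

```text
clock: 3.35
ee_pos: [0.4618, -0.0729, 0.0644]
ee_rot: [2.276, 2.163, 0.002]
ft_force: [-0.6, -0.0, -1.3]
width: 0.54
grip_force: 0.0
```

Run:
```python
from h import *
o=observe();print(o['ee_pos'],o['ft_force'],rel(o['ee_pos'],o['ee_rot'],[.463,-.071,.065],np.radians(-3)))
```

```text
[ 0.46178029 -0.07290407  0.06439797] [-0.56875367 -0.01053608 -1.30667835] (array([ 2. ,  1.1, -0.6]), array([0.002, 0.   , 0.002]))
```

Close on the sleeve.

>>> apply_moves(steps=[[[2,1,0,0,0,0,40],[2,1,0,0,0,0,25],[2,1,0,0,0,0,14],[2,1,0,0,0,0,8],[2,1,0,0,0,0,4],[2,1,0,0,0,0,4],[2,1,0,0,0,0,4],[2,1,0,0,0,0,4],[2,1,0,0,0,0,4],[2,1,0,0,0,0,4],[2,1,0,0,0,0,4],[2,1,0,0,0,0,4]]], newtons=12)

```text
clock: 4.35
ee_pos: [0.4613, -0.0712, 0.0636]
ee_rot: [-2.278, -2.163, 0.0]
ft_force: [0.1, 0.1, 1.0]
width: 0.041
grip_force: 0.0
```

Run:
```python
from h import *
s=snap('scene');save(s,'pics/c.png',(215,200,325,300),5)
P=cloud(s);z=P[...,2]
s=snap('wrist');save(s,'pics/w2.png',(200,120,460,340),3)
```

```text
(no output)
```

View pics/c.png

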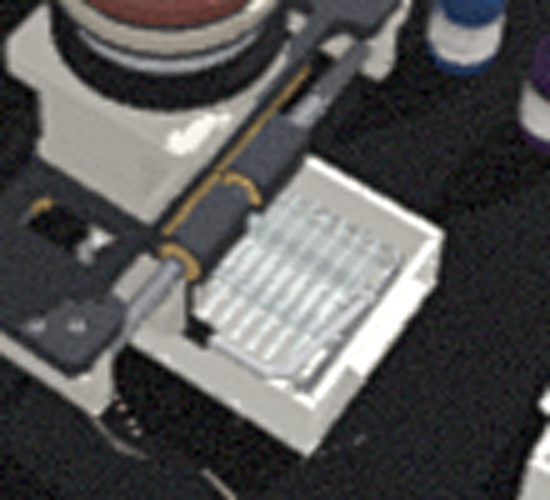

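View pics/w2.png

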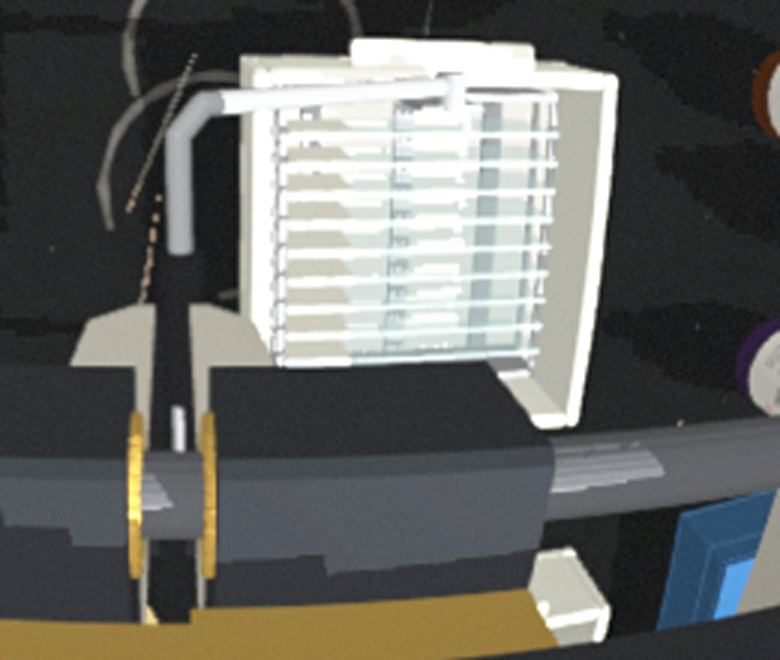

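The scene view shows the gripper over the front of the dish with the sleeve hidden. The wrist view shows the wire and sleeve at about (178,270) running in between the finger plates. The width reads only 4 mm, so I'll check by closing further.

>>> apply_moves(steps=[[[0,0,0,0,0,0,0],[0,0,0,0,0,0,0],[0,0,0,0,0,0,0],[0,0,0,0,0,0,0]]], newtons=12)

```text
clock: 4.78
ee_pos: [0.4613, -0.0712, 0.0637]
ee_rot: [-2.278, -2.163, 0.0]
ft_force: [0.1, -0.3, 0.2]
width: 0.004
grip_force: 0.0
```

Run:
```python
from h import *
o=observe();print(o['width']*93,o['grip_force'])
s=snap('wrist');P=cloud(s,True);z=P[...,2]
m=(abs(P[...,0]-.465)<.03)&(P[...,1]>-.06)&(P[...,1]<-.015)&(z>.06)&(z<.12)
q=P[m];
for y in np.arange(-.06,-.015,.005):
    k=q[(abs(q[:,1]-y)<.0025)]
    if len(k):print(round(y,3),len(k),k.mean(0),k[:,2].max())
```

```text
0.3362853225045786 0.0
-0.06 61 [ 0.4634238  -0.05869595  0.08778389] 0.08971289739531751
-0.055 124 [ 0.46335479 -0.05516504  0.08695688] 0.0898464991998614
-0.05 68 [ 0.46365412 -0.04992385  0.08594369] 0.0873757932475146
-0.045 64 [ 0.4634008  -0.04502096  0.08606145] 0.08771520855952
-0.04 65 [ 0.46372302 -0.04003534  0.08602571] 0.08739987085243608
-0.035 67 [ 0.46396672 -0.03499284  0.08603515] 0.08812875618208607
-0.03 82 [ 0.46570309 -0.0296762   0.08519961] 0.08754179118425692
-0.025 347 [ 0.47954232 -0.02484453  0.07849763] 0.0859610378669936
-0.02 27 [ 0.47655159 -0.02232697  0.07865101] 0.08351077781351779
```

Run:
```python
from h import *
s=snap('wrist');save(s,'pics/w3.png',(215,185,315,265),7)
P=cloud(s,True)
# finger surfaces: columns through row scan
for v in (210,215,220,225,230,235,240,245):
    print(v,[tuple((P[v,u]*1000).round().astype(int)) if np.isfinite(P[v,u,0]) else None for u in range(230,296,6)])
```

```text
210 [(np.int64(436), np.int64(-84), np.int64(1)), (np.int64(441), np.int64(-85), np.int64(0)), (np.int64(447), np.int64(-85), np.int64(1)), (np.int64(452), np.int64(-85), np.int64(2)), (np.int64(460), np.int64(-57), np.int64(88)), (np.int64(464), np.int64(-57), np.int64(90)), (np.int64(467), np.int64(-58), np.int64(87)), (np.int64(474), np.int64(-86), np.int64(2)), (np.int64(480), np.int64(-87), np.int64(1)), (np.int64(482), np.int64(-74), np.int64(40)), (np.int64(490), np.int64(-83), np.int64(13))]
215 [(np.int64(435), np.int64(-89), np.int64(1)), (np.int64(441), np.int64(-90), np.int64(0)), (np.int64(446), np.int64(-90), np.int64(0)), (np.int64(452), np.int64(-90), np.int64(0)), (np.int64(460), np.int64(-61), np.int64(87)), (np.int64(464), np.int64(-60), np.int64(89)), (np.int64(467), np.int64(-61), np.int64(86)), (np.int64(474), np.int64(-91), np.int64(0)), (np.int64(480), np.int64(-92), np.int64(-1)), (np.int64(482), np.int64(-78), np.int64(40)), (np.int64(489), np.int64(-87), np.int64(15))]
220 [(np.int64(435), np.int64(-94), np.int64(1)), (np.int64(440), np.int64(-94), np.int64
[... 2278 characters left out ...]
(469), np.int64(-62), np.int64(123)), (np.int64(472), np.int64(-63), np.int64(122)), (np.int64(475), np.int64(-63), np.int64(121)), (np.int64(489), np.int64(-111), np.int64(15))]
245 [(np.int64(456), np.int64(-35), np.int64(186)), (np.int64(457), np.int64(-36), np.int64(185)), (np.int64(459), np.int64(-36), np.int64(186)), (np.int64(460), np.int64(-36), np.int64(185)), (np.int64(460), np.int64(-64), np.int64(125)), (np.int64(463), np.int64(-64), np.int64(124)), (np.int64(465), np.int64(-36), np.int64(186)), (np.int64(467), np.int64(-36), np.int64(186)), (np.int64(469), np.int64(-36), np.int64(186)), (np.int64(470), np.int64(-36), np.int64(186)), (np.int64(472), np.int64(-36), np.int64(186))]
```

View pics/w3.png

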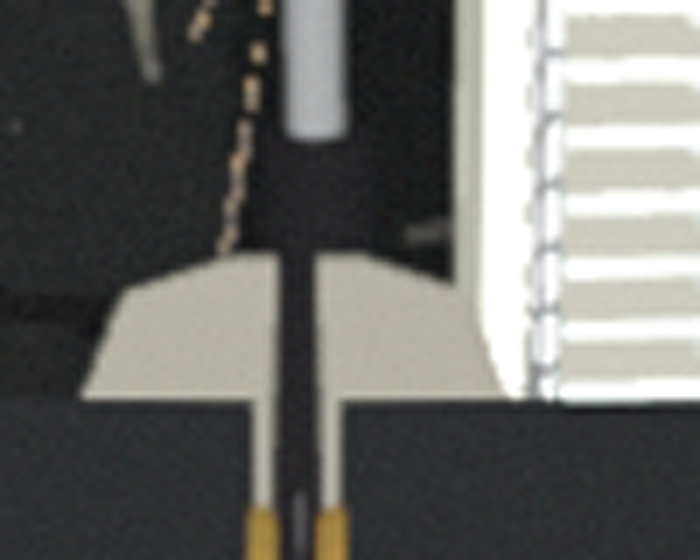

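The crop shows the shut fingers' beige tips ending at row 255 (z about 0.096), above the sleeve's top (z about 0.089). So the tips sit about 31 mm higher than the reported TCP suggests. I'll open, go down half way and check again.

>>> apply_moves(steps=[[[0,0,0,0,0,0,30],[0,0,0,0,0,0,30],[0,0,0,0,0,0,30],[0,1,0,0,0,0,30],[0,1,0,0,0,0,30],[0,1,5,0,0,0,30],[0,1,10,0,0,0,30],[0,1,16,0,0,0,30],[0,1,16,0,0,0,30],[0,1,16,0,0,0,30]]])

```text
clock: 5.72
ee_pos: [0.4618, -0.0712, 0.047]
ee_rot: [-2.278, -2.162, 0.002]
ft_force: [0.3, 0.5, 0.6]
width: 0.322
grip_force: 0.0
```

```bash
cat > f.py <<'E'
from h import *
# finger-tip height seen by the wrist camera: lowest point of the finger front faces (near y of face), world
o=observe();R=Ro.from_rotvec(o['ee_rot'])
s=snap('wrist');P=cloud(s,True);T=R.inv().apply((P.reshape(-1,3)-o['ee_pos']))*1000
hsv=cv2.cvtColor(s['color'],cv2.COLOR_RGB2HSV).reshape(-1,3)
k=(T[:,0]<12)&(abs(T[:,0])<12)&(abs(T[:,1])<60)&(T[:,2]>-75)&(T[:,2]<20)&(hsv[:,2]>120)
t=T[k];print(len(t));h,e=np.histogram(t[:,2],np.arange(-75,21,5))
print([(int(a),int(b)) for a,b in zip(e,h)])
f=t[(t[:,2]<-35)];print(np.percentile(f,[1,50,99],axis=0).round(1))
print(o['ee_pos'],o['ft_force'],o['width']*93)
E
python3 f.py
```

```text
2128
[(-75, 200), (-70, 189), (-65, 195), (-60, 204), (-55, 194), (-50, 169), (-45, 153), (-40, 117), (-35, 60), (-30, 0), (-25, 0), (-20, 0), (-15, 0), (-10, 0), (-5, 0), (0, 0), (5, 116), (10, 247), (15, 284)]
[[  7.8 -29.1 -74.5]
 [  8.9 -16.5 -56.8]
 [  9.5  28.6 -35.6]]
[ 0.46179081 -0.07120172  0.04702667] [0.32670474 0.47525679 0.57606905] 29.951617431591153
```

>>> apply_moves(steps=[[[0,1,5,0,0,0,30],[0,1,10,0,0,0,30],[0,1,14,0,0,0,30],[0,1,14,0,0,0,20],[0,1,14,0,0,0,10],[0,1,14,0,0,0,4],[0,1,14,0,0,0,4],[0,1,14,0,0,0,4],[0,1,14,0,0,0,4],[0,1,14,0,0,0,4]]], newtons=12)

```text
clock: 6.6
ee_pos: [0.4635, -0.0712, 0.0338]
ee_rot: [2.278, 2.163, 0.0]
ft_force: [1.1, 1.2, -1.0]
width: 0.102
grip_force: 12.0
```

>>> apply_moves(steps=[[[0,5,-7,0,0,0,4],[0,10,-14,0,0,0,4],[0,14,-19,0,0,0,4],[0,19,-23,0,0,0,4],[0,24,-27,0,0,0,4],[0,29,-31,0,0,0,4],[0,35,-34,0,0,0,4],[0,41,-36,0,0,0,4],[0,47,-38,0,0,0,4],[0,54,-40,0,0,0,4],[0,60,-41,0,0,0,4],[0,66,-41,0,0,0,4],[0,66,-41,0,0,0,4],[0,66,-41,0,0,0,4]]])

```text
clock: 7.77
ee_pos: [0.5314, -0.0751, 0.0754]
ee_rot: [2.276, 2.161, 0.003]
ft_force: [-0.7, -0.6, 5.1]
width: 0.099
grip_force: 12.0
```

>>> apply_moves(steps=[[[0,0,-4,0,0,0,4],[0,0,-10,0,0,0,4],[0,0,-18,0,0,0,4],[0,0,-26,0,0,0,4],[0,0,-34,0,0,0,4],[0,0,-42,0,0,0,4],[0,0,-50,0,0,0,4],[0,0,-58,0,0,0,4],[0,0,-66,0,0,0,4],[0,0,-74,0,0,0,4],[0,0,-80,0,0,0,4],[0,0,-84,0,0,0,4],[0,0,-84,0,0,0,4],[0,0,-84,0,0,0,4],[0,0,-84,0,0,0,4]]])

```text
clock: 9.02
ee_pos: [0.5288, -0.0745, 0.1582]
ee_rot: [-2.278, -2.162, 0.001]
ft_force: [-0.0, -0.6, -2.4]
width: 0.1
grip_force: 12.0
```

Run:
```python
from h import *
s=snap('scene');save(s,'pics/d.png',(180,120,380,320),3)
```

```text
(no output)
```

View pics/d.png

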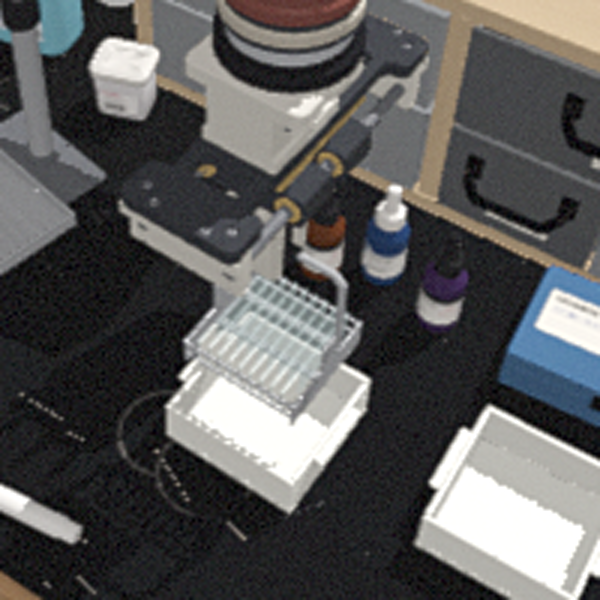

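The carrier hangs level, clear of the dish, at about (275,340). The bottles are standing undisturbed at (325,240), (385,240) and (440,290).

Run:
```python
from h import *
o=observe();print(o['ft_force'],rel(o['ee_pos'],o['ee_rot'],[.462,.262,.213],np.radians(-13.5)))
```

```text
[ 0.0966391   0.30823331 -2.61760643] (array([332.6, -84.3, -54.7]), array([-0.001,  0.   ,  0.184]))
```

>>> apply_moves(steps=[[[0,0,-4,0,0,0,4],[0,0,-12,0,0,0,4],[0,0,-22,0,0,0,4],[2,0,-32,0,0,0,4],[6,-2,-42,0,0,0,4],[12,-4,-50,0,0,0,4],[21,-6,-55,0,0,0.01,4],[32,-8,-55,0,0,0.02,4],[44,-11,-55,0,0,0.03,4],[57,-14,-55,0,0,0.04,4],[70,-18,-55,0,0,0.05,4],[83,-22,-55,0,0,0.06,4],[96,-26,-55,0,0,0.07,4],[109,-30,-55,0,0,0.08,4],[122,-34,-55,0,0,0.09,4],[135,-38,-55,0,0,0.1,4],[148,-42,-55,0,0,0.11,4],[159,-45,-55,0,0,0.12,4],[168,-47,-55,0,0,0.13,4],[174,-48,-55,0,0,0.14,4]]])

```text
clock: 10.73
ee_pos: [0.4897, 0.1037, 0.2143]
ee_rot: [-2.421, -2.0, -0.001]
ft_force: [-0.3, -0.0, -1.4]
width: 0.099
grip_force: 12.0
```

Run:
```python
from h import *
o=observe();print(o['ft_force'],o['ee_pos'],rel(o['ee_pos'],o['ee_rot'],[.462,.262,.213],np.radians(-13.5)))
```

```text
[-0.30072514 -0.04778604 -1.38178007] [0.48973247 0.10373672 0.21427288] (array([150.2, -57.1,   1.5]), array([-0.   , -0.001,  0.046]))
```

>>> apply_moves(steps=[[[5,-2,0,0,0,0,4],[13,-5,0,0,0,0.01,4],[23,-9,0,0,0,0.01,4],[34,-13,0,0,0,0.02,4],[46,-18,0,0,0,0.02,4],[58,-22,0,0,0,0.03,4],[70,-27,0,0,0,0.03,4],[82,-31,0,0,0,0.04,4],[94,-36,0,0,0,0.046,4],[106,-40,0,0,0,0.046,4],[118,-45,0,0,0,0.046,4],[129,-49,0,0,0,0.046,4],[138,-53,0,0,0,0.046,4],[145,-56,0,0,0,0.046,4],[150,-57,0,0,0,0.046,4],[150,-57,0,0,0,0.046,4],[150,-57,0,0,0,0.046,4]]])

```text
clock: 12.15
ee_pos: [0.4632, 0.2594, 0.2136]
ee_rot: [2.469, 1.941, -0.001]
ft_force: [0.4, -0.2, -2.2]
width: 0.102
grip_force: 12.0
```

Run:
```python
from h import *
o=observe();p=o['ee_pos'];print(o['ft_force'],p)
th=np.radians(-13.5);R=np.array([[np.cos(th),np.sin(th)],[-np.sin(th),np.cos(th)]]);O=np.array([.564,.2374])
for n in('scene','wrist','top'):
    s=snap(n);
    if n!='top': save(s,'pics/e_%s.png'%n,(60,20,260,220) if n=='scene' else (150,20,450,245),3 if n=='scene' else 2.6)
    P=cloud(s,n=='wrist').reshape(-1,3);S=np.c_[(P[:,:2]-O)@R.T,P[:,2]]*1000
    m=(S[:,0]>-35)&(S[:,0]<66)&(abs(S[:,1])<34)&(S[:,2]>225)&(S[:,2]<300);q=S[m]
    print(n,len(q))
    for sg in(1,-1):
        t=q[(abs(sg*q[:,1]-25.5)<8)]
        if len(t)<10: continue
        j=t[(t[:,0]>-15)&(t[:,0]<55)]; l=t[(t[:,0]<-21)]
        print(' side',sg,len(t),'jawtop',np.percentile(j[:,2],[80,90,97]),'lip',len(l),np.percentile(l[:,2],[50,80,95]) if len(l) else '', 'y',np.percentile(t[:,1],[3,50,97]),'x min',np.percentile(t[:,0],[0,1]))
    # crossbar in stand frame
    w=S[(abs(S[:,0]+105)<12)&(abs(S[:,1])<48)&(abs(S[:,2]-262)<10)]
    print(' bar',len(w),w.mean(0),np.percentile(w,[2,98],axis=0).round(0).tolist() if len(w) else '')
```

```text
[ 0.38291245 -0.20716091 -2.24902496] [0.46316649 0.25937107 0.21362475]
scene 1463
 side 1 673 jawtop [271.84540402 275.47998013 276.97165431] lip 37 [244.87631894 248.76369928 251.76466924] y [22.08550613 25.00858422 27.49279709] x min [-31.04318777 -28.68579505]
 side -1 713 jawtop [271.47273084 275.22675462 277.21513194] lip 38 [246.0358696  250.50297553 252.30772644] y [-28.06994354 -26.0275839  -23.35129715] x min [-30.88878605 -27.52703375]
 bar 155 [-104.22140961  -16.06614886  264.99732221] [[-116.0, -46.0, 254.0], [-94.0, 5.0, 271.0]]
wrist 4619
 side 1 2507 jawtop [275.5915873  276.21926691 276.78468025] lip 238 [247.34487882 251.30619775 270.98614981] y [20.85131744 27.37086681 27.99633066] x min [-32.92659409 -31.67292328]
 side -1 983 jawtop [246.96816521 248.79253944 250.46692289] lip 0  y [-24.87644046 -23.41780871 -22.48380884] x min [-15.44947833 -14.48226693]
 bar 2008 [-103.75451653    9.71268191  264.85540389] [[-115.0, -41.0, 254.0], [-95.0, 45.0, 270.0]]
top 945
 side 1 400 jawtop [273.68359541 275.63031909 276.97374281] lip 0  y [22.27859869 24.65580508 27.01722197] x min [-2.23467783 -0.53327871]
 side -1 454 jawtop [274.46574678 276.13978683 277.20582896] lip 27 [246.77027899 251.23077572 252.57161903] y [-27.31616534 -26.31216182 -23.56398628] x min [-31.36391598 -29.37331732]
 bar 116 [-104.69113233  -20.62801659  264.3773829 ] [[-115.0, -47.0, 253.0], [-94.0, 9.0, 270.0]]
```

View pics/e_wrist.png

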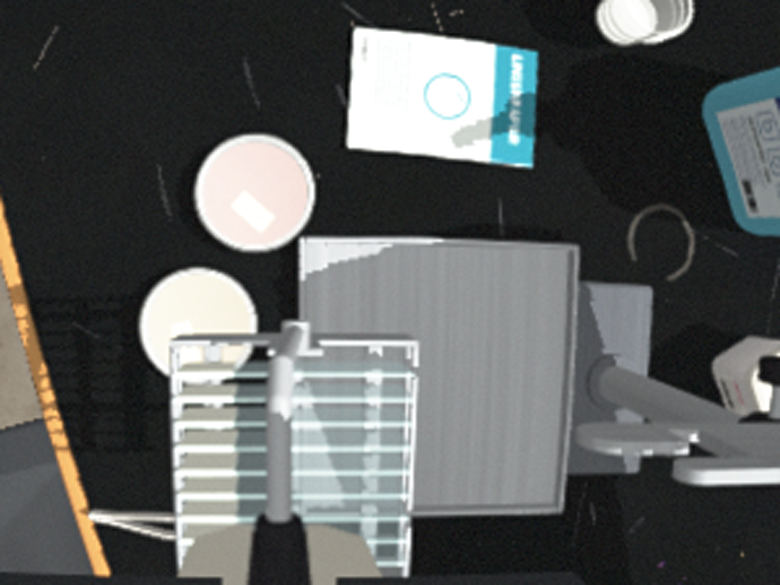

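The wrist view shows the carrier hanging with the wire at column 280. The hook plates are ahead at right, with lips at about (600,435) and (700,470).

```bash
cat > g.py <<'E'
from h import *
o=observe();p=o['ee_pos'];print(o['ft_force'],p)
th=np.radians(-13.5);R=np.array([[np.cos(th),np.sin(th)],[-np.sin(th),np.cos(th)]]);O=np.array([.564,.2374])
tp=R@(p[:2]-O)*1000;print('tcp in stand',tp, 'wire z guess',p[2]*1000+50)
for n in ('scene','wrist','top'):
    s=snap(n);P=cloud(s,n=='wrist').reshape(-1,3);S=np.c_[(P[:,:2]-O)@R.T,P[:,2]]*1000;hs=s['color'].reshape(-1,3).max(1)
    w=S[(abs(S[:,0]-tp[0])<9)&(abs(S[:,1])<40)&(abs(S[:,1])>19)&(abs(S[:,2]-(p[2]*1000+50))<9)]
    for sg in(1,-1):
        v=w[w[:,1]*sg>0]
        if len(v)>8: print(n,sg,len(v),'x',v[:,0].mean().round(1),(np.percentile(v[:,0],[5,95])).round(1),'y',v[:,1].mean().round(1),'ztop',np.percentile(v[:,2],[50,75,90,97]).round(1))
    L=S[(abs(S[:,0]-tp[0])<12)&(abs(abs(S[:,1])-47)<7)&(S[:,2]<p[2]*1000+30)&(S[:,2]>p[2]*1000)]
    for sg in(1,-1):
        v=L[L[:,1]*sg>0]
        if len(v)>8: print('  leg',sg,len(v),v[:,0].mean().round(1),np.percentile(v[:,1],[5,50,95]).round(1))
E
python3 g.py
```

```text
[ 0.46576441 -0.04378391 -1.93226487] [0.46336716 0.25870949 0.2137478 ]
tcp in stand [-102.82694543   -2.77156716] wire z guess 263.7478044837251
scene -1 31 x -102.9 [-105.4  -99.6] y -26.2 ztop [266.1 267.1 268.4 268.8]
  leg -1 33 -100.2 [-53.2 -51.7 -49. ]
wrist 1 405 x -103.2 [-105.4 -100.9] y 29.7 ztop [265.  265.5 266.  266.4]
wrist -1 41 x -103.2 [-105.  -101.5] y -37.7 ztop [265.3 265.7 265.9 266.1]
  leg 1 47 -100.3 [44.7 46.3 46.7]
top -1 39 x -103.6 [-106.3 -101.1] y -27.9 ztop [265.2 265.8 266.9 267.7]
  leg -1 15 -100.2 [-52.7 -52.  -50. ]
```

>>> apply_moves(steps=[[[1,2,1,0,0,0,4],[2,6,3,0,0,0,4],[3,12,4,0,0,0,4],[3,18,4,0,0,0,4],[3,24,4,0,0,0,4],[3,30,4,0,0,0,4],[3,36,4,0,0,0,4],[3,42,4,0,0,0,4],[3,48,4,0,0,0,4],[3,54,4,0,0,0,4],[3,58,4,0,0,0,4],[3,61,4,0,0,0,4],[3,62,4,0,0,0,4],[3,62,4,0,0,0,4],[3,62,4,0,0,0,4],[3,62,4,0,0,0,4]]])

```text
clock: 13.78
ee_pos: [0.5236, 0.2483, 0.2096]
ee_rot: [-2.469, -1.942, 0.0]
ft_force: [0.5, 0.5, -2.8]
width: 0.102
grip_force: 12.0
```

```bash
python3 g.py
python3 - <<'E'
from h import *
s=snap('wrist');save(s,'pics/f.png',(170,90,430,250),3)
E
```

```text
[ 0.50673855  0.4761578  -2.81196711] [0.52361302 0.24825202 0.20961999]
tcp in stand [-41.8044383   1.1240215] wire z guess 259.6199915328448
scene -1 19 x -41.7 [-43.4 -39.8] y -29.9 ztop [261.8 262.5 263.2 263.8]
  leg -1 31 -39.2 [-49.2 -47.6 -46. ]
wrist 1 390 x -42.1 [-44.4 -39.8] y 29.6 ztop [261.  261.5 261.9 262.5]
wrist -1 77 x -42.0 [-43.8 -40.3] y -35.9 ztop [261.  261.4 261.7 261.8]
  leg 1 46 -39.2 [48.6 50.1 50.6]
top -1 30 x -42.2 [-44.4 -40. ] y -29.1 ztop [260.9 261.8 262.3 262.9]
  leg -1 13 -39.4 [-48.7 -48.3 -46.5]
```

View pics/f.png

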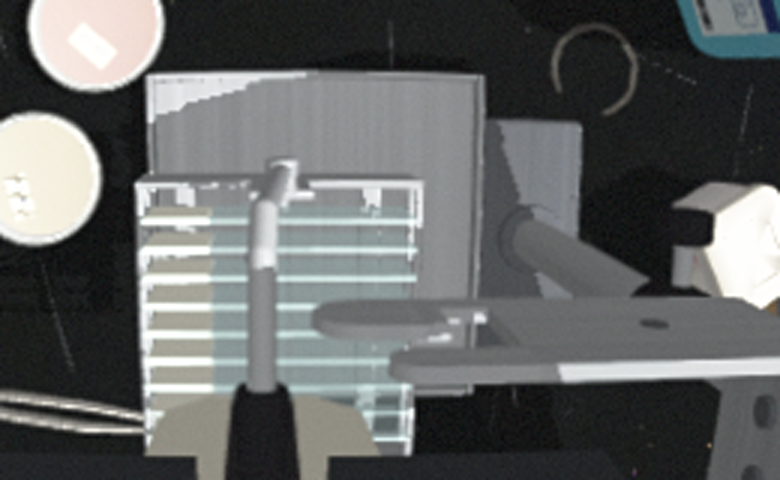

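The wire (column 262) is just in front of the lip tip at (315,318) and level with the mouth. Now I'll go in slowly.

>>> apply_moves(steps=[[[-0.5,3,0,0,0,0,4],[-1,7,0,0,0,0,4],[-1,11,0,0,0,0,4],[-1,15,0,0,0,0,4],[-1,19,0,0,0,0,4],[-1,23,0,0,0,0,4],[-1,27,0,0,0,0,4],[-1,31,0,0,0,0,4],[-1,35,0,0,0,0,4],[-1,38,0,0,0,0,4],[-1,40,0,0,0,0,4],[-1,41,0,0,0,0,4],[-1,41,0,0,0,0,4],[-1,41,0,0,0,0,4],[-1,41,0,0,0,0,4]]])

```text
clock: 15.23
ee_pos: [0.5634, 0.2375, 0.2096]
ee_rot: [-2.469, -1.942, 0.0]
ft_force: [0.2, -0.8, -3.7]
width: 0.108
grip_force: 12.0
```

```bash
python3 g.py
```

```text
[ 0.1939401  -0.77791839 -3.66908696] [0.56335532 0.23752549 0.20964354]
tcp in stand [-0.6561591  -0.02847136] wire z guess 259.6435422190393
scene -1 44 x 0.2 [-8.4  7.4] y -28.1 ztop [261.6 263.7 267.5 268. ]
  leg -1 27 1.9 [-50.9 -48.5 -46.6]
wrist 1 469 x -0.1 [-8.2  7.1] y 30.4 ztop [261.1 261.9 266.7 268.1]
wrist -1 24 x -1.0 [-2.7  0.9] y -38.6 ztop [261.3 261.5 261.7 261.9]
  leg 1 47 1.8 [47.3 49.  49.5]
top -1 39 x 0.2 [-7.2  7.1] y -30.2 ztop [260.6 261.6 267.6 268.2]
  leg -1 10 1.0 [-49.9 -49.4 -48.4]
```

>>> apply_moves(steps=[[[0,0.5,2,0,0,0,4],[0,0.5,4,0,0,0,4],[0,0.5,6,0,0,0,4],[0,0.5,8,0,0,0,4],[0,0.5,10,0,0,0,4],[0,0.5,12,0,0,0,4],[0,0.5,13,0,0,0,4],[0,0.5,14,0,0,0,4],[0,0.5,14,0,0,0,4],[0,0.5,14,0,0,0,4],[0,0.5,14,0,0,0,4]]])

```text
clock: 16.3
ee_pos: [0.5642, 0.2373, 0.1958]
ee_rot: [2.469, 1.942, 0.0]
ft_force: [-0.1, 1.0, -1.6]
width: 0.105
grip_force: 12.0
```

>>> apply_moves(steps=[[[0,0,0.5,0,0,0,4],[0,0,1,0,0,0,4],[0,0,1.5,0,0,0,4],[0,0,2,0,0,0,4],[0,0,2,0,0,0,4],[0,0,2,0,0,0,4]]])

```text
clock: 16.8
ee_pos: [0.564, 0.2372, 0.1936]
ee_rot: [-2.469, -1.942, 0.0]
ft_force: [-0.6, -1.3, -2.6]
width: 0.102
grip_force: 12.0
```

```bash
python3 g.py
```

```text
[-0.6012671  -1.33827202 -2.61061307] [0.56404833 0.23722623 0.19359653]
tcp in stand [ 0.08755556 -0.15768558] wire z guess 243.59653102462167
scene -1 56 x -0.4 [-8.2  7.9] y -26.9 ztop [244.9 246.6 250.  250.8]
  leg -1 31 2.6 [-50.4 -48.9 -46.5]
wrist 1 620 x -0.2 [-7.8  7.4] y 28.9 ztop [244.8 245.6 248.  251.6]
wrist -1 56 x -0.2 [-2.   1.6] y -36.0 ztop [244.8 245.5 245.8 246.1]
  leg 1 48 2.6 [47.3 48.9 49.3]
top -1 51 x -0.2 [-7.  7.] y -28.2 ztop [244.8 246.1 248.3 250.4]
  leg -1 12 1.7 [-50.  -49.4 -48.7]
```

>>> apply_moves(steps=[[[0,0,0.5,0,0,0,4],[0,0,1,0,0,0,4],[0,0,1,0,0,0,4],[0,0,1,0,0,0,4]]])

```text
clock: 17.28
ee_pos: [0.5642, 0.2372, 0.193]
ee_rot: [2.469, 1.942, 0.001]
ft_force: [-0.8, 1.0, -0.2]
width: 0.099
grip_force: 12.0
```

>>> apply_moves(steps=[[[0,0,0.5,0,0,0,4],[0,0,1,0,0,0,4],[0,0,1,0,0,0,4],[0,0,1,0,0,0,4]]])

```text
clock: 17.62
ee_pos: [0.5643, 0.2373, 0.1927]
ee_rot: [2.469, 1.942, 0.002]
ft_force: [-1.7, 0.1, 5.6]
width: 0.104
grip_force: 12.0
```

The hooks now carry it. I'll ease off slightly, open gently and check before lifting away.

>>> apply_moves(steps=[[[0,0,-0.5,0,0,0,4],[0,0,-0.5,0,0,0,8],[0,0,-0.5,0,0,0,10],[0,0,-0.5,0,0,0,12],[0,0,-0.5,0,0,0,16],[0,0,-0.5,0,0,0,22],[0,0,-0.5,0,0,0,28],[0,0,-0.5,0,0,0,32],[0,0,-0.5,0,0,0,32],[0,0,-0.5,0,0,0,32],[0,0,-0.5,0,0,0,32]]])

```text
clock: 18.53
ee_pos: [0.5641, 0.2372, 0.1921]
ee_rot: [2.469, 1.942, -0.0]
ft_force: [0.4, -0.5, -0.7]
width: 0.342
grip_force: 0.0
```

```bash
python3 g.py
```

```text
[ 0.41063076 -0.51785451 -0.73651588] [0.56409564 0.23724468 0.19211275]
tcp in stand [ 0.12925299 -0.12869903] wire z guess 242.11275109844263
scene 1 17 x 4.2 [0.3 8.6] y 24.3 ztop [246.  247.5 249.4 250.4]
scene -1 54 x 0.1 [-7.3  7.9] y -26.7 ztop [243.3 245.4 247.2 249.2]
  leg -1 30 1.2 [-50.5 -48.5 -46.7]
wrist 1 613 x -0.0 [-7.4  7.4] y 28.9 ztop [244.  244.8 245.6 248.8]
wrist -1 77 x 0.1 [-1.9  2.2] y -36.1 ztop [244.2 244.8 245.2 245.4]
  leg 1 41 0.7 [48.1 49.1 49.4]
top -1 47 x -0.2 [-7.2  6.9] y -28.3 ztop [243.8 244.9 245.8 248.6]
  leg -1 12 -0.1 [-50.1 -49.3 -48.1]
```

>>> apply_moves(steps=[[[0,0,-5,0,0,0,32],[0,0,-12,0,0,0,32],[0,0,-22,0,0,0,32],[0,0,-34,0,0,0,32],[0,0,-48,0,0,0,32],[0,0,-62,0,0,0,32],[0,0,-76,0,0,0,32],[0,0,-90,0,0,0,32],[0,0,-100,0,0,0,32],[0,0,-100,0,0,0,32],[0,0,-100,0,0,0,32],[0,0,-100,0,0,0,32],[0,0,-100,0,0,0,32],[0,0,-100,0,0,0,32],[0,0,-100,0,0,0,32],[0,0,-100,0,0,0,32],[0,0,-100,0,0,0,32],[0,0,-100,0,0,0,32]]])

```text
clock: 20.18
ee_pos: [0.564, 0.2372, 0.292]
ee_rot: [-2.469, -1.942, 0.001]
ft_force: [-0.3, 0.5, -0.0]
width: 0.345
grip_force: 0.0
```

Run:
```python
from h import *
a=snap('scene');b=snap('wrist')
A=cv2.resize(a['color'][40:230,70:260],(400,400));B=cv2.resize(b['color'][100:300,170:370],(400,400))
cv2.imwrite('pics/z.png',np.hstack([A,B])[:,:,::-1])
```

```text
(no output)
```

View pics/z.png

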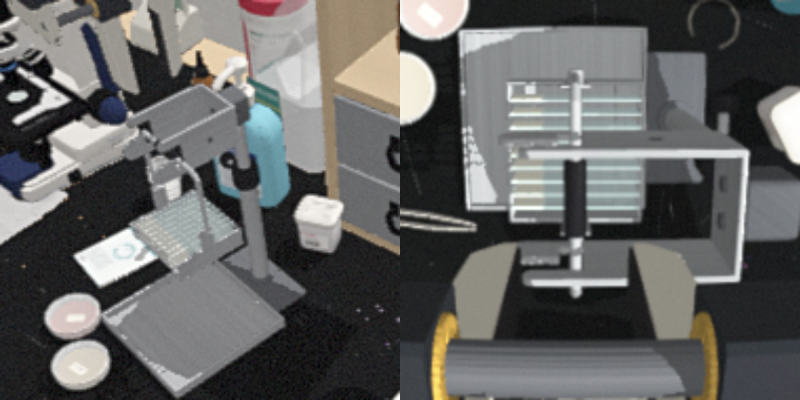

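The carrier hangs level over the pan. Its wire lies in both throats under the jaws (right half, column 575), and the gripper is clear.

```bash
python3 -c "
from plant import workorder
print(workorder.hand_in())"
```

```text
the job is handed in; nothing more can be done
None
```

The carrier hangs level from both throats of the drain stand with the gripper clear of it, and the job was handed in at about 20 s with no verdict returned; I viewed 11 pictures, one over the limit of 10.

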